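Clip the bar-cloth rail into its stand and lock the bracket at the height mark

ROBOT

A 6-joint arm with a two-finger parallel gripper is mounted at the origin on a cart in front of the work surface, level with it; the furniture and walls round the work are solid. World frame = base frame: x ahead of the robot, y to its left, z up, the work surface at z = 0. Lengths are in m, angles in rad, forces in N, time in s.
With the tool pointing down it reaches from about 0.35 to 0.875 m from the base axis. Payload 4.2 kg.
Tool frame: the origin (TCP) lies at the centre of the arm's flange, where the gripper is bolted on; the fingertips stand 173 mm ahead of it and the grasp point (between the pads) lies 155 mm ahead of it (ctrl.hold_point_z is the distance from the TCP to the grasp point, in m); z points along the fingers, y is the line along which they close (so a half turn about z gives the same grasp; the last joint's range is limited). The gripper opens to 85 mm and grips with 20 to 120 N. Pads are 22 mm wide; open, the fingers measure 114 mm over their backs; the gripper's body (76 mm by 85 mm) begins 54 mm behind the grasp point. The pads swing forward as they close: fully open they stand 13 mm farther back than shut.
Start: joints at [-0.913, 0.385, 0.008, 0, -1.194, -0.259], TCP at [0.243, -0.576, 0.405] pointing down, gripper open.
Joint ranges: [-3.14, 3.14], [-1.21, 2.06], [-1.07, 1.41], [-3.16, 2.05], [-2.99, -0.16], [-3.1, 3.1]. Speed limits (rad/s): [2.79, 2.79, 3.14, 3.14, 3.14, 3.14].

INTERFACE

Orientations are given as a unit quaternion [w, x, y, z].
In Python, from plant import ctrl, optics gives the robot as it stands. The module is installed in compiled form; this text tells all that it offers.
- The arm moves only by the tool drive_tool, never from a script. Its argument "moves" is a list that holds one entry, the list of rows, each a list of 7 numbers: the shift along the tool's x, y, z in fractions of the full range, 1 being 750 mm, then the turn, a rotation vector about the tool's x, y, z in parts of the range, where 1.0 means 2 rad, then the opening, from 0 (shut) to 1 (fully open). In form: [[[tx, ty, tz, wx, wy, wz, fingers], ...]]. A call has 1 to 20 rows; each row is the pose to reach, as a shift and turn from the pose commanded when the call began, along the tool's axes at that moment; what a row does not reach only later rows make up. A row lasts 1/12 s, in which the tool goes at most 41.7 mm and 7.16 degrees, less where a joint would pass 70% of its speed; a pose out of reach is approached as far as the arm can. A shift or turn number past 1, either way, is cut back to 1. A call with a gripper value outside its range is refused whole. The fingers move at their own pace and stop on an object; "grip_force" is the grip in N (left out, the last holds). Time passes only in rows, so rows that repeat a pose let the fingers close. It gives the time, the measured TCP pose, the force, the opening and the grip force at its end, in the units of the state.
- ctrl.get_state(): the state, without advancing time (a new reading comes with each control period).
- optics.snapshot(name): name is "scene" or "top"; returns a dict with "frame" (420x560x3 uint8, red, green, blue), "camera_matrix" (3x3 intrinsics, pixels), "k1" (the pictures are not rectified: a ray, as slopes to the right and down, at radius r is drawn at 1 + k1 r^2 times it, then the intrinsics apply), "cam_to_world" (4x4, takes a point from camera to world coordinates). Camera axes: x right, y down, z forward; pixel columns grow to the right and rows downward; lengths in m; the calibration is good to about 2 mm. A picture is of the moment at which its call begins. There is no depth.
- ctrl.finish_job(): hands the job in; it is judged then, once.
The state is a dict: "t": time; "joints": joint angles; "joint_vel": joint speeds; "tau": joint torques, N m; "eef_pos": TCP position; "ee_rot": TCP orientation; "ft_force": force on the tool from outside, world axes, zero at the start; "torque": the same for the moment, N m; "opening": finger opening in m; "grasp_force": force on a finger pad.
Only numpy, scipy, OpenCV 4.12 (cv2) and the standard library are available. Lean on these libraries where they do the work, as an engineer would, in place of code of your own. Each camera call takes 0.05 s, during which the arm holds its last target. There are 200 camera calls.

TASK

Put up the bar-cloth rail on its counter stand: lay the loose rail across the stand's two forks and press it down past the sprung jaw until it sits at the bottom of both forks with the jaw closed over it. Then take the sliding bracket by the upright paddle of its cam lever, raise it until its top edge is level with the lower edge of the black band on the post and, keeping it at that height, swing the lever clockwise (seen from above) until it is fully closed. Finish while still holding the lever paddle, with the bracket at the mark and the rail in its clip; leave the cup, the spice jar and the cocoa shaker where they stand.

Things in the scene. Friction and masses are not known exactly. Their poses are not given: they have to be found in the camera images.
- rail: loose straight rail of 12 mm aluminium tube, 220 mm long along its own y, 90 g; an 18 mm square black cap on each end keeps it from rolling; two 17 mm collars, 5 mm wide, sit 70 mm either side of its middle, outside the two forks. It starts lying on the counter. Origin: middle of the rail, 9 mm BELOW the tube's axis (on the counter as it starts)
- rail_axis (a point): middle of the rail on the tube's axis (9 mm above rail's origin); axes as rail
- stand: fixed steel stand, base plate 175 x 125 x 14 mm under an upright 18 mm post 313 mm tall. Origin: on the post's axis at counter height; its -x points from the post to the clip, z up
- sleeve: sliding bracket on the post: 30 mm sleeve, 95 mm long; its front arm carries the clip, its cam lever is on the right (-y). While the lever is open it slides freely (145 mm travel, about 0.45 kg) and falls if let go; at the start it rests on a stop 55 mm above the counter, its top edge at 150 mm. Origin: lower end of the sleeve on the post axis; axes as the stand
- bracket_top (a point): top edge of the sleeve, on the post's axis: the edge to bring level with the band
- height_band: black band 8 mm tall round the bare post, the height mark, 195 to 260 mm above the counter. Origin: its LOWER edge on the post's axis
- clip_seat (a point): where the middle of the tube axis lies when seated: 115 mm in front of the post, 131 mm above the counter with the bracket down; the rail runs along its y. Two forks 12 mm wide stand 45 mm either side, the jaw arms just outside; 78 mm is clear between them to 25 mm below the seat: grip the rail at its middle. Slots 14 mm wide; tines and jaw ramps reach 30 mm above the seat; push straight down
- jaw (a joint): sprung jaw on the robot's side of the forks, one flap with a beak over each fork; 0 = closed, about 0.2 rad as the rail passes, springs shut by itself over the seated rail. Pushing the rail past takes about 5 to 15 N, more if it is off-centre
- lever (a joint): cam lever angle, rad: starts open at 0 to 0.25, grows clockwise seen from above, 1.22 = fully closed (hard stop). Moves freely at first; from about 0.6 the cam bites on the post and it takes up to about 8 N at the paddle; when closed it holds the bracket
- lever_pin (a point): a point on the lever's upright hinge axis, 33 mm to the right (-y) of the post, at the height at which to grip the paddle; axes as the stand's
- lever_grip (a point): middle of the lever's paddle at the height to grip it, 95 mm from the hinge axis; x points outward along the lever, y across the paddle. The paddle is an upright black blade 40 mm long (x), 11 mm thick (y), 56 mm tall, its top 17 mm above this point; it can be gripped from above across its thickness
- cup: white stoneware cup 86 x 102 x 56 mm standing loose on the counter, a bystander; origin under its middle
- cinnamon: spice jar with red lid, 45 mm wide, 106 mm tall, a bystander; origin under its middle
- cocoa: steel cocoa shaker 43 mm wide, 92 mm tall, a bystander; origin under its middle

How it is judged:
On the way, in this order (a step that is already met when the one before it is completed fails the run):
1. the rail sits at the bottom of both forks and the jaw has closed over it (x of rail_axis in the frame of clip_seat between -0.004 and 0.004 m and y of rail_axis in the frame of clip_seat between -0.014 and 0.014 m and z of rail_axis in the frame of clip_seat between -0.003 and 0.003 m and angle between the y axis of rail_axis and the y axis of clip_seat, either way round below 0.06 rad and value of joint jaw below 0.1 rad), for 0.2 s.
2. the bracket is held with its top edge at the band's lower edge, the lever still open (z of bracket_top in the frame of height_band between -0.005 and 0.005 m and value of joint lever below 0.5 rad and contact force between the fingers and sleeve above 1 N), for 0.2 s.
3. the lever is fully closed with the bracket at the mark, the hand still holding (z of bracket_top in the frame of height_band between -0.005 and 0.005 m and value of joint lever above 1.12 rad and contact force between the fingers and sleeve above 1 N), for 0.2 s.
At the end, for the whole second after the job is handed in: rail seated in both forks (3 mm in height, 4 mm fore and aft, 14 mm sideways, 0.06 rad) with the jaw below 0.1 rad; bracket top within 5 mm of the band's lower edge; lever above 1.12 rad; fingers still on the lever with over 1 N; bracket at rest (all of step 1 and all of step 3 and linear speed of sleeve below 0.02 m/s); the arm keeps its last pose, push and grip.
It fails at once if the lever is closed while the bracket is not at the mark (more than 10 mm off) (value of joint lever above 0.8 rad and (z of bracket_top in the frame of height_band below -0.01 m or z of bracket_top in the frame of height_band above 0.01 m)).
It fails at once if the cup, the spice jar or the cocoa shaker is pushed more than 30 mm away (distance of any of cup, cinnamon, cocoa from where it was at the start of the episode above 0.03 m).
It also fails if it takes over 64 s, if anything falls off the work surface, if the arm or the gripper's body presses on something with over 40 N, if the wrist force passes 120 N, or if a joint passes its speed limit or range.

## Working session

There is one attempt and no reset: what is moved stays moved. The work goes in short steps, Python scripts to look and compute and a tool call to move; the robot and the scene stay as the last step left them, time stands still between calls to the robot, and variables do not carry over. Pictures are saved under pics/ and viewed, at most 10 in all, crops included, and the job is handed in when it is done.

Besides the shell and the picture viewer there is one more tool, called as name(argument=value, ...), one argument or row to a line, values as JSON. drive_tool: Moves the arm, as the interface text tells. Its arguments: {"type":"object","properties":{"moves":{"type":"array"},"grip_force":{"type":"number"}},"required":["moves"]}

```bash
mkdir -p pics; cat > h.py <<'E'
import numpy as np, cv2, pickle
from plant import ctrl, optics
def snap(n,f):
    s=optics.snapshot(n); cv2.imwrite(f'pics/{f}.png',cv2.cvtColor(s['frame'],cv2.COLOR_RGB2BGR)); pickle.dump(s,open(f'pics/{f}.pkl','wb')); return s
def ld(f): return pickle.load(open(f'pics/{f}.pkl','rb'))
def proj(s,P):
    T=np.linalg.inv(s['cam_to_world']); p=(T[:3,:3]@np.atleast_2d(P).T).T+T[:3,3]
    m=p[:,:2]/p[:,2:]; m=m*(1+s['k1']*(m**2).sum(1,keepdims=True)); K=s['camera_matrix']
    return m@K[:2,:2].T+K[:2,2]
def ray(s,px):
    K=s['camera_matrix']; m=np.linalg.solve(K[:2,:2],np.array(px,float)-K[:2,2]); u=m.copy()
    for _ in range(20): u=m/(1+s['k1']*(u@u))
    T=s['cam_to_world']; return T[:3,3],T[:3,:3]@np.r_[u,1]
def onz(s,px,z):
    o,d=ray(s,px); return o+d*(z-o[2])/d[2]
E
python3 - <<'E'
from h import *
for n in('scene','top'):
    s=snap(n,n+'0'); print(s['camera_matrix'],s['k1'],s['cam_to_world'].round(3))
print(ctrl.get_state(),ctrl.hold_point_z)
E
```

```text
[[529.39220283   0.         286.79858867]
 [  0.         529.39220283 216.39603298]
 [  0.           0.           1.        ]] -0.07384250766943612 [[-0.493 -0.48   0.726 -0.455]
 [-0.87   0.271 -0.412  0.501]
 [ 0.001 -0.834 -0.551  0.907]
 [ 0.     0.     0.     1.   ]]
[[472.04695687   0.         276.87029353]
 [  0.         472.04695687 210.69542331]
 [  0.           0.           1.        ]] -0.12944640562837909 [[ 1.500e-02 -9.980e-01  6.000e-02  4.500e-01]
 [-1.000e+00 -1.500e-02  1.000e-03 -2.000e-02]
 [-0.000e+00 -6.000e-02 -9.980e-01  1.337e+00]
 [ 0.000e+00  0.000e+00  0.000e+00  1.000e+00]]
{'t': 0.1, 'joints': array([-9.13415756e-01,  3.85491250e-01,  6.74838548e-03, -4.51959702e-04,
       -1.19397486e+00, -2.58638878e-01]), 'joint_vel': array([ 0.00095966, -0.00112493,  0.00528455,  0.00148831, -0.0030727 ,
       -0.00110724]), 'tau': array([-4.07739126e-04, -3.93320131e+01,  1.88928920e+01,  4.19806346e+00,
       -2.62442081e-03, -5.42088827e-06]), 'eef_pos': array([ 0.24264767, -0.57577808,  0.40371559]), 'ee_rot': array([-2.36388973e-04, -1.97970879e-01,  9.80207409e-01,  9.54556255e-04]), 'ft_force': array([-0.6448709 , -0.15384607,  1.51107341]), 'torque': array([-0.032707  ,  0.01946859,  0.0741523 ]), 'grasp_force': 0.0, 'opening': 0.08523714739023748} 0.1547
```

View pics/scene0.png

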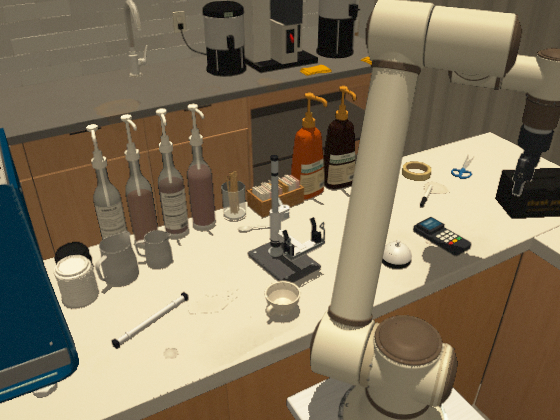

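View pics/top0.png

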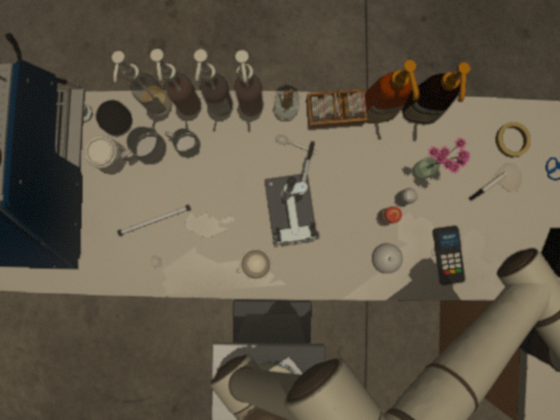

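Scene: the rail lies at (115,343)-(186,296) and the stand at about (285,250). Top: the rail runs (119,233)-(189,208) and the stand is at about (295,200). I'll enlarge both views.

```bash
python3 - <<'E'
from h import *
a=ld('scene0')['frame'][140:300,230:345]; b=ld('top0')['frame'][130:260,230:350]
def up(i,s=None): return cv2.resize(i,None,fx=s,fy=s,interpolation=cv2.INTER_CUBIC)
A=up(a[:,:,::-1],3.6); B=up(b[:,:,::-1],3.25)
A=cv2.convertScaleAbs(A,alpha=1.6,beta=10);B=cv2.convertScaleAbs(B,alpha=1.6,beta=10)
c=np.zeros((576,810,3),np.uint8); c[:A.shape[0],:A.shape[1]]=A[:576]; c[:B.shape[0],415:415+B.shape[1]]=B[:, :395]
cv2.imwrite('pics/c0.png',c[:,:800]); 
E
```

```text
(no output)
```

View pics/c0.png

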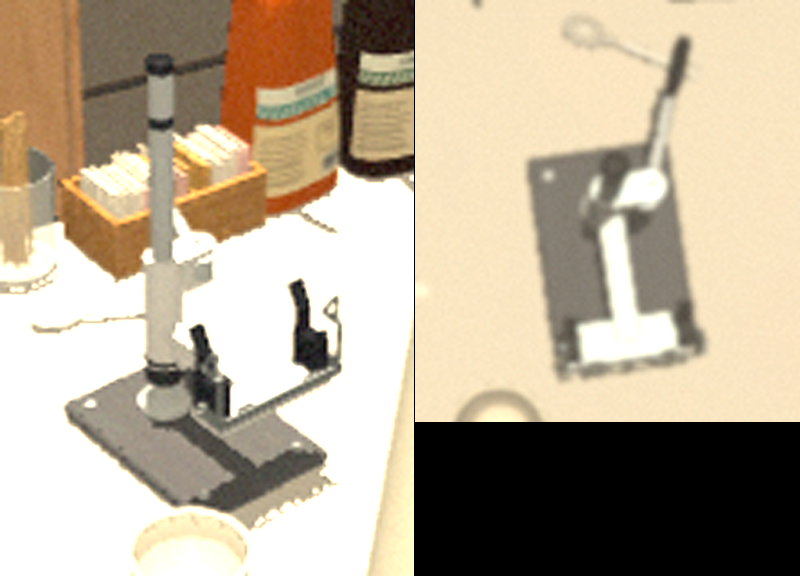

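```bash
python3 - <<'E'
from h import *
from scipy.optimize import least_squares
S=ld('scene0');T=ld('top0')
sc=lambda x,y:np.array([x/3.6+230,y/3.6+140]); tp=lambda x,y:np.array([(x-415)/3.25+230,y/3.25+130])
obs=[(S,'post',sc(160,58)),(T,'post',tp(614,162)),(S,'c1',sc(68,408)),(S,'c2',sc(187,507)),(S,'c3',sc(326,458)),
 (T,'c1',tp(528,160)),(T,'c2',tp(557,378)),(T,'c4',tp(664,143)),(T,'seat',tp(625,338))]
def pts(p):
    x,y,a,ox=p; R=lambda u,v,z:np.array([x+u*np.cos(a)-v*np.sin(a),y+u*np.sin(a)+v*np.cos(a),z])
    return {'post':R(0,0,.313),'c1':R(ox+.0875,.0625,.014),'c2':R(ox-.0875,.0625,.014),'c3':R(ox-.0875,-.0625,.014),'c4':R(ox+.0875,-.0625,.014),'seat':R(-.115,0,.12)},R
f=lambda p:np.concatenate([(proj(s,pts(p)[0][n])[0]-o)*(0.3 if n=='seat' else 1) for s,n,o in obs])
r=least_squares(f,[.5,-.05,.1,-.05],loss='soft_l1'); p=r.x; print(p.round(4)); print(r.fun.reshape(-1,2).round(1))
R=pts(p)[1]
for z in (.14,.15,.16,.17,.18):
    print(z,'hub',(proj(S,R(0,-.033,z))[0]-[230,140])*3.6, 'post',(proj(S,R(0,0,z))[0]-[230,140])*3.6)
for z in (.19,.2,.22,.24,.26,.27): print('band',z,(proj(S,R(0,0,z)-[.0075,-.0045,0])[0]-[230,140])*3.6)
print('seat',R(-.115,0,.131),'pin',R(0,-.033,.17))
for z in (.15,.18,.2,.22):
    q=onz(T,tp(684,38),z); h=R(0,-.033,z); d=q-h; print('tip',z,q.round(3),np.linalg.norm(d),'lev ang rel stand',np.arctan2(d[1],d[0])-p[2])
for nm,s,pp in(('S',S,[(115,343),(186,296)]),('T',T,[(119.5,232.5),(188.5,207.5)])):
    q=[onz(s,u,.009) for u in pp]; d=q[1]-q[0]; print(nm,q,np.mean(q,0),np.linalg.norm(d),np.arctan2(d[1],d[0]))
a=S['frame'][280:360,100:200];b=T['frame'][195:245,110:200]
L=cv2.resize(a,None,fx=4,fy=4,interpolation=2);M=cv2.resize(b,None,fx=4.4,fy=4.4,interpolation=2)
P=cv2.resize(S['frame'][170:245,255:305],None,fx=7,fy=7,interpolation=2)
c=np.zeros((560,800,3),np.uint8);c[:L.shape[0],:400]=L;c[325:325+M.shape[0],:M.shape[1]]=M;c[:P.shape[0],420:420+P.shape[1]]=P
cv2.imwrite('pics/c1.png',cv2.convertScaleAbs(c[:,:,::-1],alpha=1.3))
E
```

```text
[ 0.5789 -0.0491  0.1374 -0.04  ]
[[-0.5 -0.3]
 [ 0.1  0.3]
 [-1.9 -0.9]
 [ 3.2  4.7]
 [ 1.7 -0.4]
 [-0.7  0.2]
 [-2.1 -5.2]
 [ 1.4  0.1]
 [ 0.  -0.1]]
0.14 hub [196.94395161 253.3964428 ] post [161.15739275 268.13009348]
0.15 hub [196.93170452 242.04267437] post [161.00374508 256.69829041]
0.16 hub [196.9194018  230.60041097] post [160.84911478 245.17607756]
0.17 hub [196.90704346 219.06879892] post [160.69349548 233.56256708]
0.18 hub [196.89462955 207.44697703] post [160.53688086 221.85686305]
band 0.19 [159.83327389 216.4355466 ]
band 0.2 [159.67146349 204.50413977]
band 0.22 [159.34470767 180.35278647]
band 0.24 [159.01372896 155.81037505]
band 0.26 [158.67847667 130.86918622]
band 0.27 [158.50923235 118.24660319]
seat [ 0.4650025  -0.06482683  0.131     ] pin [ 0.58343808 -0.08176828  0.17      ]
tip 0.15 [ 0.699 -0.107  0.15 ] 0.11844804404242809 lev ang rel stand -0.3531502714690702
tip 0.18 [ 0.693 -0.105  0.18 ] 0.11183595005009733 lev ang rel stand -0.34590138817215077
tip 0.2 [ 0.689 -0.103  0.2  ] 0.10743148697677114 lev ang rel stand -0.34057326314919145
tip 0.22 [ 0.684 -0.102  0.22 ] 0.10303033447266151 lev ang rel stand -0.33478975842213626
S [array([0.46430251, 0.42909941, 0.009     ]), array([0.53604737, 0.22986134, 0.009     ])] [0.50017494 0.32948037 0.009     ] 0.2117619700904304 -1.2251556434528044
T [array([0.46096205, 0.42998663, 0.009     ]), array([0.53531449, 0.23231814, 0.009     ])] [0.49813827 0.33115238 0.009     ] 0.2111897710677712 -1.211020318368569
```

View pics/c1.png

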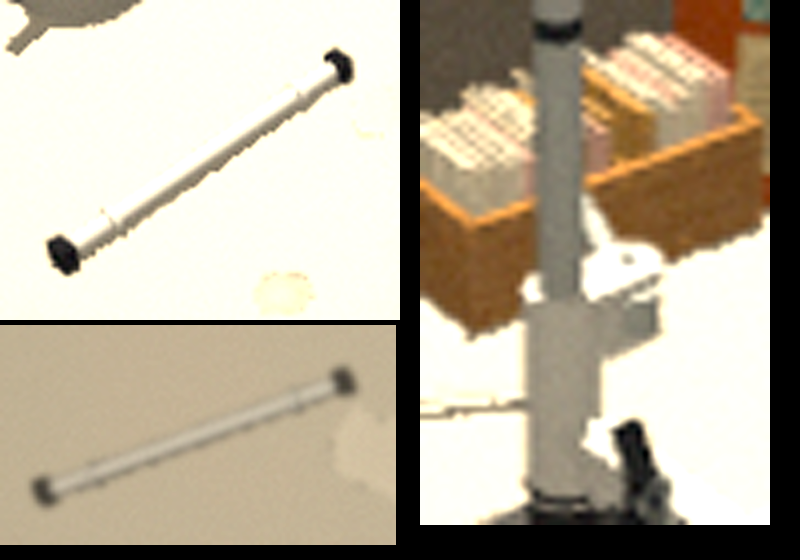

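The crop confirms the rail caps, and the hub sits at about sleeve-top height. The paddle is hidden behind the post for now. I'll go for the rail first.

```bash
cat >> h.py <<'E'
from scipy.spatial.transform import Rotation as Ro
def go(x,y,z,psi):
    s=ctrl.get_state(); w=s['ee_rot']; R=Ro.from_quat([w[1],w[2],w[3],w[0]])
    c,n=np.cos(psi),np.sin(psi); Rt=Ro.from_matrix(np.array([[-n,c,0],[c,n,0],[0,0,-1.]]))
    d=R.inv().apply(np.array([x,y,z])-s['eef_pos'])*1000; print('row',d.round(1),(R.inv()*Rt).as_rotvec().round(4))
def st():
    s=ctrl.get_state(); w=s['ee_rot']; y=Ro.from_quat([w[1],w[2],w[3],w[0]]).as_matrix()
    print('t',round(s['t'],2),'pos',s['eef_pos'].round(4),'psi',round(np.arctan2(y[1,1],y[0,1]),4),'tilt',y[:2,2].round(4),'F',s['ft_force'].round(1),'M',s['torque'].round(2),'op',s['opening'].round(4),'gf',round(s['grasp_force'],1),'j',s['joints'].round(2))
E
python3 - <<'E'
from h import *
st(); go(.499,.3305,.28,3.498-2*np.pi)
E
```

```text
Traceback (most recent call last):
  File "h.py", line 23, in st
    print('t',round(s['t'],2),'pos',s['eef_pos'].round(4),'psi',round(np.arctan2(y[1,1],y[0,1]),4),'tilt',y[:2,2].round(4),'F',s['ft_force'].round(1),'M',s['torque'].round(2),'op',s['opening'].round(4),'gf',round(s['grasp_force'],1),'j',s['joints'].round(2))
                                                                                                                                                                                    ^^^^^^^^^^^^^^^^^^
AttributeError: 'float' object has no attribute 'round'
```

```bash
sed -i "s/s\['opening'\].round(4)/round(s['opening'],4)/" h.py
python3 - <<'E'
from h import *
st(); go(.499,.3305,.40,3.498-2*np.pi)
E
```

```text
t 0.1 pos [ 0.2426 -0.5758  0.4037] psi 1.9694 tilt [-0.0008  0.0018] F [-0.6 -0.2  1.5] M [-0.03  0.02  0.07] op 0.0852 gf 0.0 j [-0.91  0.39  0.01 -0.   -1.19 -0.26]
row [-588.   735.7    5.1] [ 1.6000e-03  1.4000e-03 -1.5286e+00]
```

Careful with the scale: shifts go in shares of 750 mm and turns go in shares of 2 rad. That gives: 736 mm / 750 = 0.9813, -588 mm / 750 = -0.784, -1.529 rad / 2 = -0.7645.

drive_tool(
  moves=[
    [[-0.784,0.9813,0.0067,0,0,-0.7645,1],[-0.784,0.9813,0.0067,0,0,-0.7645,1],[-0.784,0.9813,0.0067,0,0,-0.7645,1],[-0.784,0.9813,0.0067,0,0,-0.7645,1],[-0.784,0.9813,0.0067,0,0,-0.7645,1],[-0.784,0.9813,0.0067,0,0,-0.7645,1],[-0.784,0.9813,0.0067,0,0,-0.7645,1],[-0.784,0.9813,0.0067,0,0,-0.7645,1],[-0.784,0.9813,0.0067,0,0,-0.7645,1],[-0.784,0.9813,0.0067,0,0,-0.7645,1],[-0.784,0.9813,0.0067,0,0,-0.7645,1],[-0.784,0.9813,0.0067,0,0,-0.7645,1],[-0.784,0.9813,0.0067,0,0,-0.7645,1],[-0.784,0.9813,0.0067,0,0,-0.7645,1],[-0.784,0.9813,0.0067,0,0,-0.7645,1],[-0.784,0.9813,0.0067,0,0,-0.7645,1],[-0.784,0.9813,0.0067,0,0,-0.7645,1],[-0.784,0.9813,0.0067,0,0,-0.7645,1],[-0.784,0.9813,0.0067,0,0,-0.7645,1],[-0.784,0.9813,0.0067,0,0,-0.7645,1]],
  ],
)

```text
t: 1.77
eef_pos: [0.4691, 0.2281, 0.4]
ee_rot: [0.0, 0.822, -0.57, -0.0]
ft_force: [1.1, 0.1, 0.3]
opening: 0.0854
grasp_force: 0.0
```

```bash
python3 - <<'E'
from h import *
st(); go(.499,.3305,.195,3.498-2*np.pi)
E
```

```text
t 1.77 pos [0.4691 0.2281 0.4   ] psi -2.784 tilt [-0.0006 -0.0003] F [1.1 0.1 0.3] M [-0.02 -0.14 -0.  ] op 0.0854 gf 0.0 j [ 0.76  0.21 -0.25 -0.   -1.11 -0.41]
row [-85.5 -64.  204.9] [ 0.0007 -0.0001  0.0012]
```

Converted, 100 mm / 750 = 0.1333, -85 mm / 750 = -0.1133.

drive_tool(
  moves=[
    [[-0.1133,-0.0853,0.1333,0,0,0,1],[-0.1133,-0.0853,0.1333,0,0,0,1],[-0.1133,-0.0853,0.1333,0,0,0,1],[-0.1133,-0.0853,0.1333,0,0,0,1],[-0.1133,-0.0853,0.1333,0,0,0,1],[-0.1133,-0.0853,0.1333,0,0,0,1]],
  ],
)

```text
t: 2.27
eef_pos: [0.4993, 0.3284, 0.2985]
ee_rot: [0.002, 0.822, -0.57, -0.0]
ft_force: [0.6, -0.9, 0.4]
opening: 0.0852
grasp_force: 0.0
```

```bash
python3 - <<'E'
from h import *
st(); go(.499,.3305,.178,3.498-2*np.pi)
s=snap('scene','s1')
def rr(psi=None): pass
# where grasp point projects on counter
E
```

```text
t 2.27 pos [0.4993 0.3284 0.2985] psi -2.7837 tilt [-0.0026 -0.003 ] F [ 0.6 -0.9  0.4] M [ 0.04 -0.01  0.  ] op 0.0852 gf 0.0 j [ 0.85  0.43 -0.2  -0.   -0.94 -0.49]
row [ -2.3  -0.9 120.5] [ 0.0035 -0.0019  0.0015]
```

Converted, 120 mm / 750 = 0.16, 118 mm / 750 = 0.1573.

drive_tool(
  moves=[
    [[0,0,0.0533,0,0,0,1],[0,0,0.1067,0,0,0,1],[0,0,0.14,0,0,0,1],[0,0,0.1573,0,0,0,1],[0,0,0.16,0,0,0,1],[0,0,0.16,0,0,0,1],[0,0,0.16,0,0,0,0],[0,0,0.16,0,0,0,0],[0,0,0.16,0,0,0,0],[0,0,0.16,0,0,0,0],[0,0,0.16,0,0,0,0],[0,0,0.16,0,0,0,0],[0,0,0.16,0,0,0,0],[0,0,0.16,0,0,0,0]],
  ],
  grip_force=70,
)

```text
t: 3.48
eef_pos: [0.4996, 0.3282, 0.181]
ee_rot: [-0.0, 0.822, -0.57, 0.0]
ft_force: [-2.2, -0.5, 6.1]
opening: 0.0084
grasp_force: 68.6
```

```bash
python3 - <<'E'
from h import *
st()
E
```

```text
t 3.48 pos [0.4996 0.3282 0.181 ] psi -2.7842 tilt [0.0005 0.0002] F [-2.2 -0.5  6.1] M [-0.17  0.5   0.01] op 0.0084 gf 68.6 j [ 0.85  0.58 -0.31  0.   -0.68 -0.49]
```

Converted, 3 mm / 750 = 0.004, 2 mm / 750 = 0.0027.

drive_tool(
  moves=[
    [[0,0,0,0,0,0,0.5],[0,0,0,0,0,0,0.5],[0,0,0,0,0,0,0.5],[0,0,0,0,0,0,0.5],[0,0,0.0027,0,0,0,0.4],[0,0,0.004,0,0,0,0.4],[0,0,0.004,0,0,0,0.4]],
  ],
)

```text
t: 4.07
eef_pos: [0.4994, 0.3279, 0.1768]
ee_rot: [0.0, 0.821, -0.57, -0.0]
ft_force: [0.7, 0.1, -1.3]
opening: 0.0344
grasp_force: 0.0
```

```bash
python3 - <<'E'
from h import *
st()
E
```

```text
t 4.07 pos [0.4994 0.3279 0.1768] psi -2.7847 tilt [-0.0007 -0.0006] F [ 0.7  0.1 -1.3] M [0.04 0.05 0.04] op 0.0344 gf 0.0 j [ 0.85  0.59 -0.31 -0.   -0.67 -0.49]
```

Converted, 2 mm / 750 = 0.0027.

drive_tool(
  moves=[
    [[0,0,0.0027,0,0,0,0.4],[0,0,0.0027,0,0,0,0.4],[0,0,0.0027,0,0,0,0],[0,0,0.0027,0,0,0,0],[0,0,0.0027,0,0,0,0],[0,0,0.0027,0,0,0,0],[0,0,0.0027,0,0,0,0],[0,0,0.0027,0,0,0,0]],
  ],
)

```text
t: 4.73
eef_pos: [0.4995, 0.3281, 0.1755]
ee_rot: [-0.0, 0.821, -0.57, 0.0]
ft_force: [-0.2, -0.3, 2.0]
opening: 0.0091
grasp_force: 68.4
```

```bash
python3 - <<'E'
from h import *
st()
E
```

```text
t 4.73 pos [0.4995 0.3281 0.1755] psi -2.7845 tilt [0.0003 0.0002] F [-0.2 -0.3  2. ] M [-0.04  0.08  0.01] op 0.0091 gf 68.4 j [ 0.85  0.59 -0.31  0.   -0.67 -0.49]
```

drive_tool(
  moves=[
    [[0,0,-0.0267,0,0,0,0],[0,0,-0.0667,0,0,0,0],[0,0,-0.12,0,0,0,0],[0,0,-0.1733,0,0,0,0],[0,0,-0.2267,0,0,0,0],[0,0,-0.2533,0,0,0,0],[0,0,-0.2533,0,0,0,0]],
  ],
)

```text
t: 5.32
eef_pos: [0.5002, 0.3286, 0.3717]
ee_rot: [-0.006, 0.822, -0.57, 0.001]
ft_force: [-0.0, 0.4, -0.2]
opening: 0.0093
grasp_force: 68.5
```

```bash
python3 - <<'E'
from h import *
st(); s=snap('scene','s2')
print(proj(s,[[.499,.3305,.2]]))
cv2.imwrite('pics/c2.png',cv2.resize(s['frame'][180:330,60:260,::-1],None,fx=4,fy=4))
go(.465-.002,-.0648,.365,1.5708*2+.1374-2*np.pi)
E
```

```text
t 5.32 pos [0.5002 0.3286 0.3717] psi -2.7839 tilt [0.0091 0.008 ] F [-0.   0.4 -0.2] M [ 0.03 -0.06  0.  ] op 0.0093 gf 68.5 j [ 0.85  0.36 -0.11  0.   -1.08 -0.49]
[[139.49438837 255.61435681]]
row [355.4 171.6   1.1] [-0.0051  0.0036  0.2195]
```

View pics/c2.png

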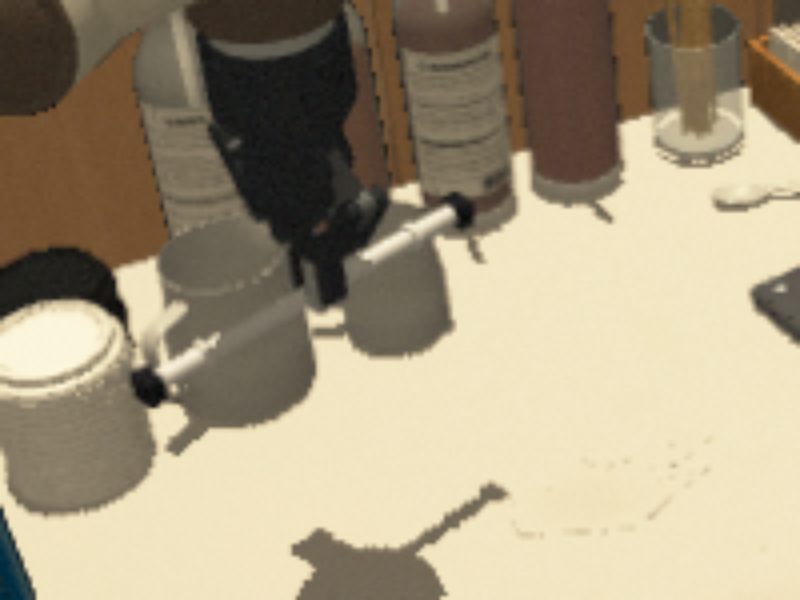

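Rail is held level; caps at full-frame (97.5,276) and (175,232.5). I'll carry it over the forks.

Converted, 355 mm / 750 = 0.4733, 172 mm / 750 = 0.2293, 0.2195 rad / 2 = 0.1098.

drive_tool(
  moves=[
    [[0.4733,0.2293,-0.0053,0,0,0.1098,0],[0.4733,0.2293,-0.0053,0,0,0.1098,0],[0.4733,0.2293,-0.0053,0,0,0.1098,0],[0.4733,0.2293,-0.0053,0,0,0.1098,0],[0.4733,0.2293,-0.0053,0,0,0.1098,0],[0.4733,0.2293,-0.0053,0,0,0.1098,0],[0.4733,0.2293,-0.0053,0,0,0.1098,0],[0.4733,0.2293,-0.0053,0,0,0.1098,0],[0.4733,0.2293,-0.0053,0,0,0.1098,0],[0.4733,0.2293,-0.0053,0,0,0.1098,0],[0.4733,0.2293,-0.0053,0,0,0.1098,0],[0.4733,0.2293,-0.0053,0,0,0.1098,0],[0.4733,0.2293,-0.0053,0,0,0.1098,0],[0.4733,0.2293,-0.0053,0,0,0.1098,0]],
  ],
)

```text
t: 6.53
eef_pos: [0.4624, -0.0639, 0.3685]
ee_rot: [0.0, 0.754, -0.656, -0.001]
ft_force: [0.8, -0.1, -0.9]
opening: 0.0091
grasp_force: 68.6
```

```bash
python3 - <<'E'
from h import *
st(); s=ld('s2')
q=np.array([onz(s,p,.2053) for p in((97.5,276.25),(175,232.5))]);print(q,q.mean(0),np.linalg.norm(q[1]-q[0]),np.arctan2(*(q[1]-q[0])[1::-1]))
s=snap('scene','s3');t=snap('top','t3')
A=cv2.resize(s['frame'][190:300,225:345,::-1],None,fx=3.3,fy=3.3,interpolation=2);B=cv2.resize(t['frame'][130:260,230:350,::-1],None,fx=3.3,fy=3.3,interpolation=2)
c=np.zeros((430,800,3),np.uint8);c[:A.shape[0],:A.shape[1]]=A;c[:B.shape[0],400:400+B.shape[1]]=B;cv2.imwrite('pics/c3.png',cv2.convertScaleAbs(c,alpha=1.3))
E
```

```text
t 6.53 pos [ 0.4624 -0.0639  0.3685] psi -3.003 tilt [-0.0015  0.    ] F [ 0.8 -0.1 -0.9] M [ 0.04 -0.04  0.02] op 0.0091 gf 68.6 j [ 0.21  0.15 -0.42 -0.   -1.01 -0.07]
[[0.46597721 0.42902786 0.2053    ]
 [0.53721665 0.23437842 0.2053    ]] [0.50159693 0.33170314 0.2053    ] 0.20727629379316873 -1.219949500222323
```

View pics/c3.png

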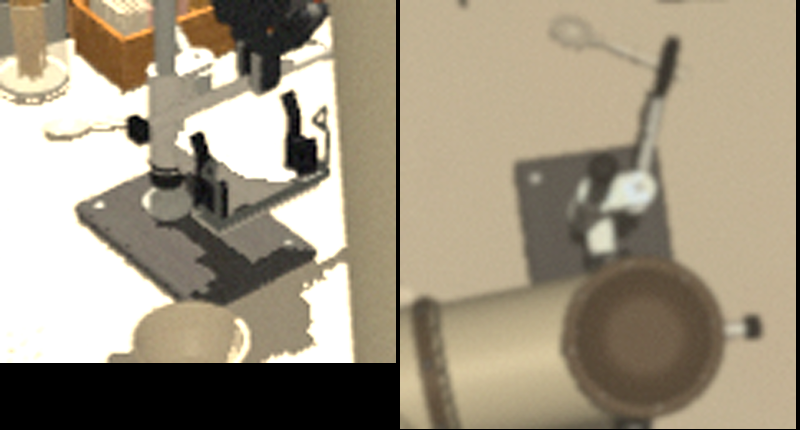

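The rail is over the stand, and its left cap shows at crop (137,128). I'll check fork alignment with a model overlay.

```bash
python3 - <<'E'
from h import *
x,y,a=.5789,-.0491,.1374
R=lambda u,v,z:np.array([x+u*np.cos(a)-v*np.sin(a),y+u*np.sin(a)+v*np.cos(a),z])
def draw(f,n,x0,y0,w,h,k):
    s=ld(n);im=cv2.resize(s['frame'][y0:y0+h,x0:x0+w,::-1],None,fx=k,fy=k,interpolation=2);im=cv2.convertScaleAbs(im,alpha=1.3)
    P=lambda q:tuple(int(v) for v in ((proj(s,q)[0]-[x0,y0]+.5)*k))
    for v in(-.051,-.039,.039,.051):
        for u in(-.122,-.108): cv2.line(im,P(R(u,v,.125)),P(R(u,v,.161)),(0,0,255) if u<-.115 else (255,0,0),1)
    for v in(-.045,.045): cv2.circle(im,P(R(-.115,v,.131)),3,(0,200,0),1)
    return im
A=draw('A','scene0',270,205,60,65,6.6);B=draw('B','top0',255,200,70,50,5.6)
c=np.zeros((440,800,3),np.uint8);c[:A.shape[0],:A.shape[1]]=A;c[:B.shape[0],402:402+B.shape[1]]=B;cv2.imwrite('pics/c4.png',c)
E
```

```text
(no output)
```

View pics/c4.png

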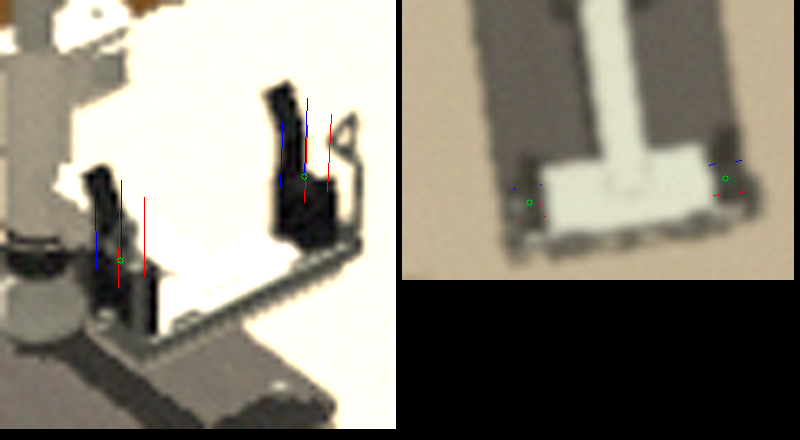

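```bash
python3 - <<'E'
from h import *
s=ld('s3'); p=-3.003; d=np.array([-np.sin(p),np.cos(p),0]);c=np.array([.4624,-.0639,.202])
for v in (-.105,-.0675,-.03,.03): print(v,((proj(s,c+v*d)[0]-[225,190]+.5)*3.3).round(1))
for e in ((.002,0,0),(0,0,.002)): print(((proj(s,c+np.array(e)-.0675*d)[0]-[225,190]+.5)*3.3).round(1))
# ridge of tube: bright/dark edges by column
g=cv2.cvtColor(s['frame'],cv2.COLOR_RGB2GRAY)
for col in(285,288,291,294): print(col,(col-225+.5)*3.3,[(r,int(g[r,col])) for r in range(212,232)])
go(.4645,-.0648,.330,-3.1416+.142)
E
```

```text
-0.105 [142.2 131.5]
-0.0675 [184.6 113.4]
-0.03 [225.8  95.8]
0.03 [289.2  68.8]
[183.3 112.1]
[184.6 111.1]
285 199.64999999999998 [(212, 181), (213, 119), (214, 104), (215, 103), (216, 101), (217, 102), (218, 101), (219, 119), (220, 123), (221, 125), (222, 119), (223, 130), (224, 207), (225, 233), (226, 233), (227, 235), (228, 233), (229, 199), (230, 25), (231, 19)]
288 209.54999999999998 [(212, 144), (213, 99), (214, 99), (215, 98), (216, 97), (217, 103), (218, 121), (219, 120), (220, 124), (221, 119), (222, 136), (223, 225), (224, 233), (225, 235), (226, 233), (227, 233), (228, 234), (229, 235), (230, 232), (231, 232)]
291 219.45 [(212, 233), (213, 234), (214, 233), (215, 229), (216, 154), (217, 123), (218, 123), (219, 123), (220, 123), (221, 175), (222, 233), (223, 234), (224, 234), (225, 233), (226, 234), (227, 233), (228, 233), (229, 233), (230, 233), (231, 235)]
294 229.35 [(212, 234), (213, 235), (214, 231), (215, 138), (216, 126), (217, 126), (218, 121), (219, 127), (220, 184), (221, 233), (222, 233), (223, 233), (224, 234), (225, 234), (226, 234), (227, 234), (228, 233), (229, 234), (230, 234), (231, 234)]
row [ 1.3 -1.8 38.9] [ 0.0007  0.0001 -0.0028]
```

Converted, 48 mm / 750 = 0.064, 46 mm / 750 = 0.0613, -0.003 rad / 2 = -0.0015.

drive_tool(
  moves=[
    [[0.0013,0,0.0267,0,0,-0.0015,0],[0.0013,0,0.0453,0,0,-0.0015,0],[0.0013,0,0.0533,0,0,-0.0015,0],[0.0013,0,0.0587,0,0,-0.0015,0],[0.0013,0,0.0613,0,0,-0.0015,0],[0.0013,0,0.064,0,0,-0.0015,0],[0.0013,0,0.064,0,0,-0.0015,0]],
  ],
)

```text
t: 7.22
eef_pos: [0.4628, -0.0655, 0.3215]
ee_rot: [-0.0, 0.755, -0.656, 0.0]
ft_force: [0.1, -0.7, -0.5]
opening: 0.0089
grasp_force: 68.6
```

```bash
python3 - <<'E'
from h import *
st(); s=snap('scene','s4')
cv2.imwrite('pics/c5.png',cv2.convertScaleAbs(cv2.resize(s['frame'][200:275,260:340,::-1],None,fx=8,fy=8,interpolation=2),alpha=1.3))
E
```

```text
t 7.22 pos [ 0.4628 -0.0655  0.3215] psi -3.0007 tilt [0.0008 0.0001] F [ 0.1 -0.7 -0.5] M [ 0.   -0.01 -0.01] op 0.0089 gf 68.6 j [ 0.21  0.2  -0.49  0.   -0.88 -0.07]
```

View pics/c5.png

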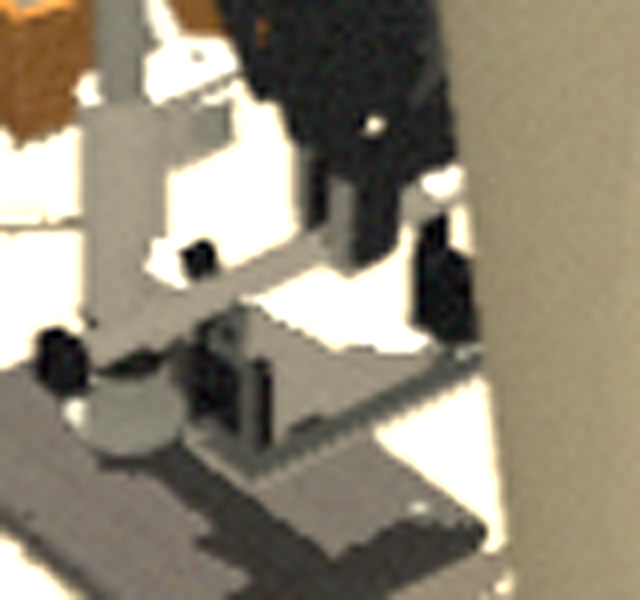

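The rail crosses in front of the left back tine (200,258), centred between the tine and the front block, with no contact force. I'll continue down.

Converted, 10 mm / 750 = 0.0133, 9 mm / 750 = 0.012.

drive_tool(
  moves=[
    [[0,0,0.0053,0,0,0,0],[0,0,0.0093,0,0,0,0],[0,0,0.012,0,0,0,0],[0,0,0.0133,0,0,0,0],[0,0,0.0133,0,0,0,0]],
  ],
)

```text
t: 7.68
eef_pos: [0.4632, -0.0657, 0.3118]
ee_rot: [-0.001, 0.755, -0.656, 0.001]
ft_force: [2.4, -0.5, 2.6]
opening: 0.009
grasp_force: 68.9
```

```bash
python3 - <<'E'
from h import *
st()
E
```

```text
t 7.68 pos [ 0.4632 -0.0657  0.3118] psi -3.0006 tilt [ 0.0023 -0.0001] F [ 2.4 -0.5  2.6] M [-0.3  -0.71  0.07] op 0.009 gf 68.9 j [ 0.21  0.22 -0.5   0.   -0.85 -0.07]
```

Converted, 8 mm / 750 = 0.0107, 7 mm / 750 = 0.0093.

drive_tool(
  moves=[
    [[0,0,0.004,0,0,0,0],[0,0,0.0067,0,0,0,0],[0,0,0.0093,0,0,0,0],[0,0,0.0107,0,0,0,0],[0,0,0.0107,0,0,0,0]],
  ],
)

```text
t: 8.1
eef_pos: [0.4626, -0.0656, 0.3028]
ee_rot: [0.0, 0.755, -0.656, -0.0]
ft_force: [3.6, 0.0, -0.4]
opening: 0.0087
grasp_force: 68.8
```

```bash
python3 - <<'E'
from h import *
st()
E
```

```text
t 8.1 pos [ 0.4626 -0.0656  0.3028] psi -3.0008 tilt [-0.0004 -0.    ] F [ 3.6  0.  -0.4] M [-0.   -1.04  0.19] op 0.0087 gf 68.8 j [ 0.21  0.23 -0.51 -0.   -0.83 -0.07]
```

Converted, 8 mm / 750 = 0.0107, 7 mm / 750 = 0.0093.

drive_tool(
  moves=[
    [[0,0,0.0027,0,0,0,0],[0,0,0.0053,0,0,0,0],[0,0,0.008,0,0,0,0],[0,0,0.0093,0,0,0,0],[0,0,0.0107,0,0,0,0],[0,0,0.0107,0,0,0,0]],
  ],
)

```text
t: 8.6
eef_pos: [0.4626, -0.0656, 0.2971]
ee_rot: [0.0, 0.755, -0.655, 0.0]
ft_force: [-1.8, 2.5, 13.3]
opening: 0.0089
grasp_force: 70.3
```

```bash
python3 - <<'E'
from h import *
st()
E
```

```text
t 8.6 pos [ 0.4626 -0.0656  0.2971] psi -3.0002 tilt [ 0.0006 -0.0005] F [-1.8  2.5 13.3] M [0.65 0.39 0.21] op 0.0089 gf 70.3 j [ 0.21  0.23 -0.52  0.   -0.82 -0.07]
```

Converted, 4 mm / 750 = 0.0053, 2 mm / 750 = 0.0027.

drive_tool(
  moves=[
    [[0,0,0.0027,0,0,0,0],[0,0,0.0053,0,0,0,0],[0,0,0.0053,0,0,0,0]],
  ],
)

```text
t: 8.85
eef_pos: [0.4627, -0.0655, 0.2967]
ee_rot: [0.0, 0.756, -0.655, 0.001]
ft_force: [-10.6, 6.3, 37.8]
opening: 0.0089
grasp_force: 73.0
```

```bash
python3 - <<'E'
from h import *
st()
E
```

```text
t 8.85 pos [ 0.4627 -0.0655  0.2967] psi -2.9985 tilt [ 0.0012 -0.0017] F [-10.6   6.3  37.8] M [1.66 3.18 0.13] op 0.0089 gf 73.0 j [ 0.21  0.24 -0.52  0.   -0.81 -0.07]
```

Converted, -160 mm / 750 = -0.2133, -130 mm / 750 = -0.1733.

drive_tool(
  moves=[
    [[0,0,-0.0067,0,0,0,0],[0,0,-0.0067,0,0,0,0.45],[0,0,-0.0067,0,0,0,0.45],[0,0,-0.0067,0,0,0,0.45],[0,0,-0.0067,0,0,0,0.45],[0,0,-0.0267,0,0,0,0.45],[0,0,-0.0667,0,0,0,0.45],[0,0,-0.12,0,0,0,0.45],[0,0,-0.1733,0,0,0,0.6],[0,0,-0.2133,0,0,0,0.8],[0,0,-0.2133,0,0,0,0.8]],
  ],
)

```text
t: 9.77
eef_pos: [0.4635, -0.0659, 0.4575]
ee_rot: [-0.004, 0.755, -0.656, 0.004]
ft_force: [0.6, 0.2, 0.8]
opening: 0.068
grasp_force: 0.0
```

```bash
python3 - <<'E'
from h import *
st(); s=snap('scene','s5');t=snap('top','t5')
A=cv2.resize(s['frame'][195:280,235:335,::-1],None,fx=4,fy=4,interpolation=2);B=cv2.resize(t['frame'][130:260,230:350,::-1],None,fx=3.3,fy=3.3,interpolation=2)
c=np.zeros((430,800,3),np.uint8);c[:A.shape[0],:A.shape[1]]=A;c[:B.shape[0],404:404+B.shape[1]]=B;cv2.imwrite('pics/c6.png',cv2.convertScaleAbs(c,alpha=1.3))
E
```

```text
t 9.77 pos [ 0.4635 -0.0659  0.4575] psi -3.0005 tilt [ 0.0117 -0.0002] F [0.6 0.2 0.8] M [ 0.06 -0.08  0.05] op 0.068 gf 0.0 j [ 0.21  0.07 -0.27  0.   -1.21 -0.07]
```

View pics/c6.png

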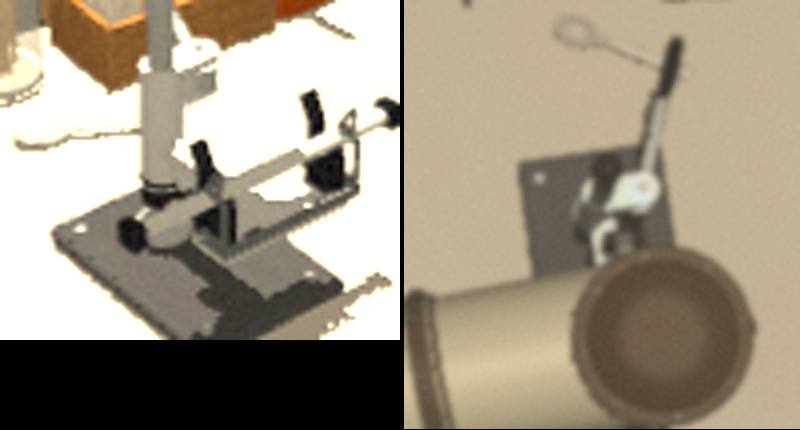

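The rail sits in both forks and the beak at (348,120) is over it. Top view: the lever paddle is at crop (672,65), still pointing away.

```bash
python3 - <<'E'
from h import *
x,y,a=.5789,-.0491,.1374
S=ld('scene0');T=ld('top0')
pin=np.array([x+.033*np.sin(a),y-.033*np.cos(a)])
tp=lambda q:((proj(T,q)[0]-[230,130]+.5)*3.25+[415,0]).round(0)
sc=lambda q:((proj(S,q)[0]-[255,170]+.5)*7+[420,0]).round(0)
for L in(-.19,-.21,-.23):
  u=np.array([np.cos(L),np.sin(L)]);n=np.array([-u[1],u[0]])
  for zt in(.15,.17,.19,.21):
    P=lambda r,t,z:np.r_[pin+u*r+n*t,z]
    print(L,zt,'top tip',tp(P(.115,0,zt)),'inner',tp(P(.075,0,zt)),'| scene x-range',min(sc(P(r,t,zt))[0] for r in(.075,.115) for t in(-.0055,.0055)),max(sc(P(r,t,zt))[0] for r in(.075,.115) for t in(-.0055,.0055)),'rows',sc(P(.095,0,zt))[1],sc(P(.095,0,zt-.056))[1])
print('post edges ~535-585; hub proj',tp(np.r_[pin,.155]),sc(np.r_[pin,.155]))
for z in (.12,.15,.17): print(z,sc(np.r_[pin+.06*np.array([np.cos(-.21),np.sin(-.21)]),z]))
g=cv2.cvtColor(T['frame'],cv2.COLOR_RGB2GRAY)
print(g[138:170,302:318])
E
```

```text
-0.19 0.15 top tip [681.  43.] inner [671.  92.] | scene x-range 529.0 585.0 rows 144.0 262.0
-0.19 0.17 top tip [683.  38.] inner [673.  88.] | scene x-range 528.0 585.0 rows 100.0 220.0
-0.19 0.19 top tip [685.  32.] inner [674.  83.] | scene x-range 527.0 584.0 rows 56.0 178.0
-0.19 0.21 top tip [687.  27.] inner [676.  79.] | scene x-range 526.0 584.0 rows 12.0 135.0
-0.21 0.15 top tip [684.  44.] inner [673.  93.] | scene x-range 534.0 589.0 rows 143.0 261.0
-0.21 0.17 top tip [686.  38.] inner [675.  88.] | scene x-range 533.0 588.0 rows 100.0 219.0
-0.21 0.19 top tip [688.  33.] inner [676.  84.] | scene x-range 533.0 588.0 rows 56.0 177.0
-0.21 0.21 top tip [690.  27.] inner [678.  79.] | scene x-range 532.0 588.0 rows 11.0 134.0
-0.23 0.15 top tip [687.  44.] inner [675.  93.] | scene x-range 540.0 592.0 rows 142.0 260.0
-0.23 0.17 top tip [689.  39.] inner [676.  89.] | scene x-range 539.0 592.0 rows 99.0 219.0
-0.23 0.19 top tip [691.  34.] inner [678.  84.] | scene x-range 538.0 592.0 rows 55.0 176.0
-0.23 0.21 top tip [693.  28.] inner [680.  79.] | scene x-range 537.0 5
[... 1570 characters left out ...]
 126 137 137 138 139 138 138]
 [138 126 101  83  92 107 108 107 120 131 138 136 139 139 139 138]
 [132 117  94  86 104 120 122 120 126 135 137 140 138 139 138 140]
 [128 105  83  87 112 127 126 122 128 136 138 139 140 138 137 138]
 [116  93  79  92 117 128 124 124 129 135 139 140 138 139 139 137]
 [109  84  81 100 122 128 126 127 134 138 139 138 138 138 139 137]
 [109  80  82 107 128 131 125 131 135 140 138 139 138 139 138 141]
 [107  82  85 107 129 127 123 129 135 139 138 138 138 141 139 138]
 [108  83  91 115 130 129 124 131 136 136 138 138 140 138 138 139]
 [108  86  98 120 132 128 127 130 138 139 138 137 138 138 139 137]
 [103  84 101 123 132 129 127 134 139 138 138 140 138 139 139 140]]
```

```bash
python3 - <<'E'
from h import *
T=ld('top0')
x,y,a=.5789,-.0491,.1374
pin=np.array([x+.033*np.sin(a),y-.033*np.cos(a)])
for z in(.15,.165,.18):
    q=onz(T,(310.2,149.5),z);d=q[:2]-pin;print(z,q.round(4),np.linalg.norm(d),np.arctan2(d[1],d[0]))
q=onz(T,(310.2,149.5),.165); st(); go(q[0],q[1],.52,-.2-np.pi/2)
E
```

```text
0.15 [ 0.6788 -0.1007  0.15  ] 0.0972737841422351 -0.19603410514577216
0.165 [ 0.6759 -0.0997  0.165 ] 0.09424347552395712 -0.19135142889047196
0.18 [ 0.6731 -0.0987  0.18  ] 0.09121537070373929 -0.186357732496676
t 9.87 pos [ 0.4623 -0.0657  0.4515] psi -3.0016 tilt [0.0007 0.0008] F [-0.8 -0.3 -0.8] M [0.03 0.06 0.03] op 0.0685 gf 0.0 j [ 0.21  0.08 -0.28 -0.   -1.21 -0.07]
row [  63.4 -206.9  -68.4] [-1.1000e-03  2.0000e-04 -1.2308e+00]
```

Converted, -207 mm / 750 = -0.276, -70 mm / 750 = -0.0933, -1.23 rad / 2 = -0.615.

drive_tool(
  moves=[
    [[0,0,-0.0533,0,0,0,0.8],[0,0,-0.0933,0,0,-0.06,0.8],[0,0,-0.0933,0,0,-0.12,0.8],[0.084,-0.276,-0.0933,0,0,-0.615,0.8],[0.084,-0.276,-0.0933,0,0,-0.615,0.8],[0.084,-0.276,-0.0933,0,0,-0.615,0.8],[0.084,-0.276,-0.0933,0,0,-0.615,0.8],[0.084,-0.276,-0.0933,0,0,-0.615,0.8],[0.084,-0.276,-0.0933,0,0,-0.615,0.8],[0.084,-0.276,-0.0933,0,0,-0.615,0.8],[0.084,-0.276,-0.0933,0,0,-0.615,0.8],[0.084,-0.276,-0.0933,0,0,-0.615,0.8],[0.084,-0.276,-0.0933,0,0,-0.615,0.8],[0.084,-0.276,-0.0933,0,0,-0.615,0.8],[0.084,-0.276,-0.0933,0,0,-0.615,0.8]],
  ],
)

```text
t: 11.12
eef_pos: [0.6761, -0.099, 0.5208]
ee_rot: [0.0, 0.995, -0.101, -0.001]
ft_force: [0.1, 0.3, 0.7]
opening: 0.0681
grasp_force: 0.0
```

```bash
python3 - <<'E'
from h import *
st(); go(.6759,-.0997,.303,-.192-np.pi/2)
E
```

```text
t 11.12 pos [ 0.6761 -0.099   0.5208] psi -1.7727 tilt [-0.0011  0.0001] F [0.1 0.3 0.7] M [-0.05  0.04  0.05] op 0.0681 gf 0.0 j [ 0.09  0.45  0.39 -0.   -1.51  1.28]
row [1.000e-01 7.000e-01 2.178e+02] [ 0.0001  0.0011 -0.0099]
```

Converted, 217 mm / 750 = 0.2893, 210 mm / 750 = 0.28, -0.01 rad / 2 = -0.005.

drive_tool(
  moves=[
    [[0,0,0.0533,0,0,-0.005,0.8],[0,0,0.1067,0,0,-0.005,0.8],[0,0,0.1533,0,0,-0.005,0.8],[0,0.0013,0.1867,0,0,-0.005,0.8],[0,0.0013,0.2133,0,0,-0.005,0.8],[0,0.0013,0.2333,0,0,-0.005,0.8],[0,0.0013,0.2533,0,0,-0.005,0.8],[0,0.0013,0.2667,0,0,-0.005,0.8],[0,0.0013,0.28,0,0,-0.005,0.8],[0,0.0013,0.2893,0,0,-0.005,0.8],[0,0.0013,0.2893,0,0,-0.005,0.8]],
  ],
)

```text
t: 12.03
eef_pos: [0.6757, -0.1, 0.3028]
ee_rot: [0.0, 0.995, -0.095, -0.001]
ft_force: [-0.1, 0.4, -1.1]
opening: 0.0681
grasp_force: 0.0
```

```bash
python3 - <<'E'
from h import *
st(); go(.6759,-.0997,.303,-.192-np.pi/2); s=snap('scene','s6')
cv2.imwrite('pics/c7.png',cv2.convertScaleAbs(cv2.resize(s['frame'][130:255,240:340,::-1],None,fx=4.7,fy=4.7,interpolation=2),alpha=1.3))
E
```

```text
t 12.03 pos [ 0.6757 -0.1     0.3028] psi -1.7616 tilt [-0.0025  0.0002] F [-0.1  0.4 -1.1] M [0.   0.01 0.02] op 0.0681 gf 0.0 j [ 0.09  0.56  0.03 -0.   -1.05  1.29]
row [ 0.1 -0.3 -0.2] [0.0003 0.0025 0.0012]
```

View pics/c7.png

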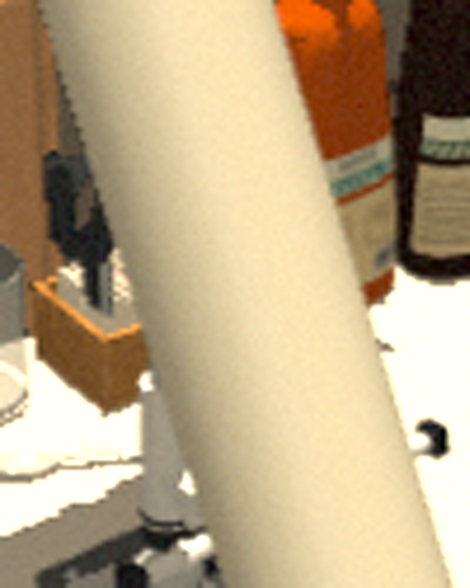

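The upper arm blocks the scene camera here. There has been no contact force so far, so I'll close on the paddle.

drive_tool(
  moves=[
    [[0,0,0,0,0,0,0.4],[0,0,0,0,0,0,0.3],[0,0,0,0,0,0,0.2],[0,0,0,0,0,0,0],[0,0,0,0,0,0,0],[0,0,0,0,0,0,0],[0,0,0,0,0,0,0],[0,0,0,0,0,0,0],[0,0,0,0,0,0,0]],
  ],
  grip_force=70,
)

```text
t: 12.83
eef_pos: [0.6762, -0.0996, 0.3049]
ee_rot: [-0.0, 0.995, -0.095, 0.001]
ft_force: [0.1, 3.3, 4.3]
opening: 0.0099
grasp_force: 68.4
```

```bash
python3 - <<'E'
from h import *
st(); s=snap('scene','s7')
E
```

```text
t 12.83 pos [ 0.6762 -0.0996  0.3049] psi -1.7611 tilt [0.0011 0.0004] F [0.1 3.3 4.3] M [ 1.06  0.17 -0.33] op 0.0099 gf 68.4 j [ 0.09  0.56  0.04 -0.   -1.05  1.29]
```

```bash
python3 - <<'E'
from h import *
x,y,a=.5789,-.0491,.1374
s=ld('scene0'); o=s['cam_to_world'][:2,3]; v=o-np.array([x,y]); v/=np.linalg.norm(v)
f=s['frame'].astype(float).mean(2)
P=lambda z,t=0:proj(s,np.r_[np.array([x,y])+v*.009+t*np.array([-v[1],v[0]]),z])[0]
for z in np.arange(.240,.3201,.002):
    vals=[cv2.getRectSubPix(f.astype(np.float32),(1,1),tuple(float(c) for c in P(z,t)))[0,0] for t in(-.003,0,.003)]
    print(round(z,3),np.round(vals),end=' | ')
print()
for z in np.arange(.13,.18,.002):
    q=proj(s,np.r_[np.array([x,y])+v*.012,z])[0]
    print(round(z,3),round(float(cv2.getRectSubPix(f.astype(np.float32),(1,1),tuple(float(c) for c in q))[0,0])),end=' ')
E
```

```text
0.24 [96. 96. 93.] | 0.242 [96. 95. 94.] | 0.244 [95. 95. 95.] | 0.246 [94. 95. 95.] | 0.248 [93. 95. 95.] | 0.25 [93. 94. 94.] | 0.252 [93. 95. 93.] | 0.254 [93. 94. 94.] | 0.256 [92. 94. 94.] | 0.258 [93. 95. 94.] | 0.26 [83. 76. 81.] | 0.262 [61. 51. 58.] | 0.264 [26. 20. 26.] | 0.266 [21. 20. 22.] | 0.268 [31. 34. 31.] | 0.27 [52. 60. 53.] | 0.272 [80. 88. 84.] | 0.274 [92. 95. 93.] | 0.276 [94. 95. 94.] | 0.278 [94. 95. 95.] | 0.28 [94. 94. 95.] | 0.282 [94. 94. 95.] | 0.284 [93. 95. 95.] | 0.286 [93. 94. 95.] | 0.288 [93. 94. 95.] | 0.29 [92. 94. 94.] | 0.292 [93. 95. 94.] | 0.294 [93. 95. 94.] | 0.296 [94. 95. 94.] | 0.298 [94. 95. 94.] | 0.3 [92. 95. 94.] | 0.302 [85. 77. 79.] | 0.304 [66. 51. 56.] | 0.306 [30. 23. 27.] | 0.308 [23. 21. 17.] | 0.31 [21. 25. 17.] | 0.312 [25. 34. 25.] | 0.314 [36. 44. 36.] | 0.316 [36. 39. 37.] | 0.318 [33. 32. 35.] | 0.32 [34. 30. 34.] | 
0.13 114 0.132 114 0.134 114 0.136 114 0.138 114 0.14 114 0.142 114 0.144 114 0.146 113 0.148 113 0.15 113 0.152 111 0.154 103 0.156 96 0.158 93 0.16 92 0.162 92 0.164 92 0.166 93 0.168 94 0.17 94 0.172 94 0.174 93 0.176 94 0.178 95
```

drive_tool(
  moves=[
    [[0,0,-0.0107,0,0,0,0],[0,0,-0.0267,0,0,0,0],[0,0,-0.0467,0,0,0,0],[0,0,-0.0667,0,0,0,0],[0,0,-0.0867,0,0,0,0],[0,0,-0.1067,0,0,0,0],[0,0,-0.1227,0,0,0,0],[0,0,-0.136,0,0,0,0],[0,0,-0.144,0,0,0,0],[0,0,-0.1467,0,0,0,0],[0,0,-0.1467,0,0,0,0],[0,0,-0.1467,0,0,0,0]],
  ],
)

```text
t: 13.88
eef_pos: [0.6763, -0.0998, 0.4135]
ee_rot: [-0.0, 0.995, -0.095, -0.0]
ft_force: [3.7, 4.0, -6.3]
opening: 0.0104
grasp_force: 68.6
```

```bash
python3 - <<'E'
from h import *
st(); s=snap('scene','s8'); t=snap('top','t8')
A=cv2.resize(s['frame'][130:255,240:340,::-1],None,fx=4,fy=4,interpolation=2);B=cv2.resize(t['frame'][120:240,240:350,::-1],None,fx=3.6,fy=3.6,interpolation=2)
c=np.zeros((500,800,3),np.uint8);c[:,:400]=A;c[:432,404:]=B;cv2.imwrite('pics/c8.png',cv2.convertScaleAbs(c,alpha=1.3))
E
```

```text
t 13.88 pos [ 0.6763 -0.0998  0.4135] psi -1.7613 tilt [-0.      0.0007] F [ 3.7  4.  -6.3] M [ 0.99 -1.24 -0.41] op 0.0104 gf 68.6 j [ 0.09  0.48  0.18 -0.   -1.27  1.29]
```

View pics/c8.png

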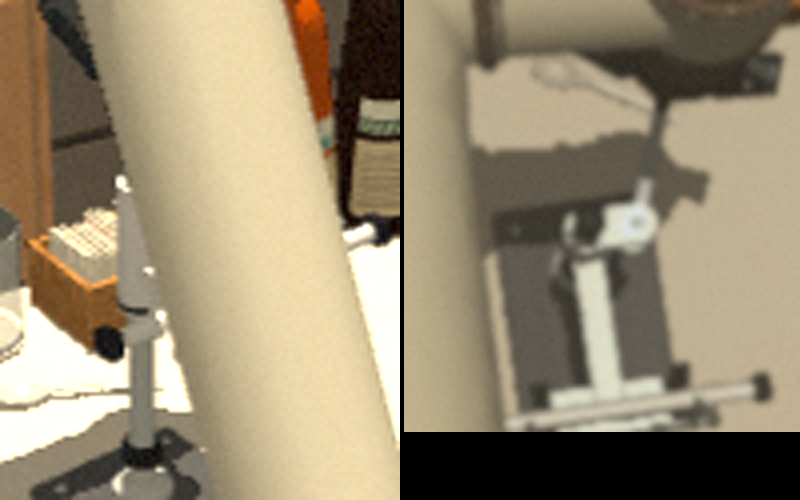

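The bracket is lifted with the rail still in its clip. The lever hub is at crop (637,220), and the gripper holds the paddle. I'll trim +1 mm, hold, then start the swing.

Converted, 37 mm / 750 = 0.0493, 32.6 mm / 750 = 0.0435, 0.35 rad / 2 = 0.175.

drive_tool(
  moves=[
    [[0,0,-0.0013,0,0,0,0],[0,0,-0.0013,0,0,0,0],[0,0,-0.0013,0,0,0,0],[0,0,-0.0013,0,0,0,0],[0,0,-0.0013,0,0,0,0],[-0.0001,0.0063,-0.0013,0,0,0.025,0],[-0.0007,0.0127,-0.0013,0,0,0.05,0],[-0.0015,0.0189,-0.0013,0,0,0.075,0],[-0.0025,0.0252,-0.0013,0,0,0.1,0],[-0.004,0.0313,-0.0013,0,0,0.125,0],[-0.0056,0.0375,-0.0013,0,0,0.15,0],[-0.0077,0.0435,-0.0013,0,0,0.175,0],[-0.01,0.0493,-0.0013,0,0,0.2,0],[-0.01,0.0493,-0.0013,0,0,0.2,0]],
  ],
)

```text
t: 15.15
eef_pos: [0.6614, -0.1352, 0.4141]
ee_rot: [-0.0, 0.956, -0.292, -0.001]
ft_force: [3.7, 4.0, -6.0]
opening: 0.0101
grasp_force: 68.9
```

```bash
python3 - <<'E'
from h import *
st()
L=-.1905
for th in (.5,.6,.7,.8,.9,1.,1.05,1.1,1.15,1.2): # absolute poses from start of swing, pin-based
    P=np.array([.5834,-.0818])+.0946*np.array([np.cos(L-th),np.sin(L-th)]); print(th,end=' '); go(P[0],P[1],.4147,L-th-np.pi/2)
E
```

```text
t 15.15 pos [ 0.6614 -0.1352  0.4141] psi -2.1634 tilt [-0.0013  0.0011] F [ 3.7  4.  -6. ] M [ 1.   -1.11 -0.55] op 0.0101 gf 68.9 j [ 0.04  0.47  0.16 -0.   -1.27  0.94]
0.5 row [-0.4  8.5 -0.6] [-0.0001  0.0017  0.0979]
0.6 row [-1.8 17.8 -0.6] [-0.      0.0017  0.1979]
0.7 row [-4.1 27.  -0.6] [1.000e-04 1.700e-03 2.979e-01]
0.8 row [-7.3 35.9 -0.6] [2.000e-04 1.700e-03 3.979e-01]
0.9 row [-11.4  44.4  -0.6] [3.000e-04 1.700e-03 4.979e-01]
1.0 row [-16.4  52.5  -0.6] [3.000e-04 1.700e-03 5.979e-01]
1.05 row [-19.1  56.3  -0.6] [4.000e-04 1.700e-03 6.479e-01]
1.1 row [-22.1  60.   -0.5] [4.000e-04 1.700e-03 6.979e-01]
1.15 row [-25.2  63.6  -0.5] [5.000e-04 1.700e-03 7.479e-01]
1.2 row [-28.5  67.   -0.5] [5.000e-04 1.700e-03 7.979e-01]
```

Converted, 37 mm / 750 = 0.0493, -1.1 mm / 750 = -0.0015, 0.4 rad / 2 = 0.2.

drive_tool(
  moves=[
    [[-0.0001,0.0063,-0.0007,0,0,0.025,0],[-0.0007,0.0127,-0.0007,0,0,0.05,0],[-0.0015,0.0189,-0.0007,0,0,0.075,0],[-0.0025,0.0252,-0.0007,0,0,0.1,0],[-0.004,0.0313,-0.0007,0,0,0.125,0],[-0.0056,0.0375,-0.0007,0,0,0.15,0],[-0.0077,0.0435,-0.0007,0,0,0.175,0],[-0.01,0.0493,-0.0007,0,0,0.2,0],[-0.01,0.0493,-0.0007,0,0,0.2,0]],
  ],
)

```text
t: 15.9
eef_pos: [0.6345, -0.1615, 0.4145]
ee_rot: [0.0, 0.88, -0.475, -0.001]
ft_force: [3.7, 4.7, -7.8]
opening: 0.0102
grasp_force: 68.6
```

```bash
python3 - <<'E'
from h import *
st()
E
```

```text
t 15.9 pos [ 0.6345 -0.1615  0.4145] psi -2.5617 tilt [-0.002  0.001] F [ 3.7  4.7 -7.8] M [ 0.75 -1.04 -0.5 ] op 0.0102 gf 68.6 j [-0.    0.43  0.1  -0.   -1.25  0.58]
```

Converted, 18.9 mm / 750 = 0.0252, 4.7 mm / 750 = 0.0063, 0.05 rad / 2 = 0.025.

drive_tool(
  moves=[
    [[-0.0001,0.0063,0,0,0,0.025,0],[-0.0007,0.0127,0,0,0,0.05,0],[-0.0015,0.0189,0,0,0,0.075,0],[-0.0025,0.0252,0,0,0,0.1,0],[-0.0025,0.0252,0,0,0,0.1,0]],
  ],
)

```text
t: 16.32
eef_pos: [0.6175, -0.1703, 0.4145]
ee_rot: [0.0, 0.828, -0.561, -0.001]
ft_force: [2.6, 3.7, -8.5]
opening: 0.0103
grasp_force: 69.0
```

```bash
python3 - <<'E'
from h import *
st()
E
```

```text
t 16.32 pos [ 0.6175 -0.1703  0.4145] psi -2.7612 tilt [-0.0025  0.0011] F [ 2.6  3.7 -8.5] M [ 0.82 -0.9  -0.67] op 0.0103 gf 69.0 j [-0.02  0.41  0.07 -0.   -1.23  0.4 ]
```

Converted, 9.5 mm / 750 = 0.0127, 4.7 mm / 750 = 0.0063, 0.1 rad / 2 = 0.05.

drive_tool(
  moves=[
    [[-0.0001,0.0063,0,0,0,0.025,0],[-0.0007,0.0127,0,0,0,0.05,0],[-0.0007,0.0127,0,0,0,0.05,0]],
  ],
)

```text
t: 16.57
eef_pos: [0.609, -0.173, 0.4146]
ee_rot: [-0.0, 0.8, -0.6, -0.001]
ft_force: [3.7, 4.4, -10.1]
opening: 0.0102
grasp_force: 68.4
```

```bash
python3 - <<'E'
from h import *
st()
E
```

```text
t 16.57 pos [ 0.609  -0.173   0.4146] psi -2.8589 tilt [-0.0014  0.0011] F [  3.7   4.4 -10.1] M [ 0.99 -1.16 -0.23] op 0.0102 gf 68.4 j [-0.02  0.39  0.05 -0.   -1.23  0.3 ]
```

Converted, 9.5 mm / 750 = 0.0127, 4.7 mm / 750 = 0.0063, 0.05 rad / 2 = 0.025.

drive_tool(
  moves=[
    [[-0.0001,0.0063,0,0,0,0.025,0],[-0.0007,0.0127,0,0,0,0.05,0],[-0.0007,0.0127,0,0,0,0.05,0]],
  ],
)

```text
t: 16.82
eef_pos: [0.5992, -0.1753, 0.4145]
ee_rot: [0.001, 0.768, -0.64, -0.002]
ft_force: [1.3, 4.3, -10.3]
opening: 0.0103
grasp_force: 69.9
```

```bash
python3 - <<'E'
from h import *
st()
E
```

```text
t 16.82 pos [ 0.5992 -0.1753  0.4145] psi -2.9606 tilt [-0.0033  0.0013] F [  1.3   4.3 -10.3] M [ 0.95 -0.64 -0.78] op 0.0103 gf 69.9 j [-0.03  0.38  0.02 -0.   -1.22  0.21]
```

Converted, 6 mm / 750 = 0.008, 3 mm / 750 = 0.004, 0.03 rad / 2 = 0.015.

drive_tool(
  moves=[
    [[-0.0001,0.004,0,0,0,0.015,0],[-0.0004,0.008,0,0,0,0.03,0],[-0.0004,0.008,0,0,0,0.03,0]],
  ],
)

```text
t: 17.07
eef_pos: [0.5965, -0.1752, 0.4148]
ee_rot: [-0.002, 0.752, -0.659, 0.003]
ft_force: [13.9, 4.0, -13.8]
opening: 0.0102
grasp_force: 73.4
```

```bash
python3 - <<'E'
from h import *
st()
E
```

```text
t 17.07 pos [ 0.5965 -0.1752  0.4148] psi -3.0105 tilt [ 0.0074 -0.0005] F [ 13.9   4.  -13.8] M [ 0.82 -3.24  1.33] op 0.0102 gf 73.4 j [-0.03  0.37  0.01  0.   -1.21  0.16]
```

drive_tool(
  moves=[
    [[0,0,0,0,0,0,0],[0,0,0,0,0,0,0],[0,0,0,0,0,0,0],[0,0,0,0,0,0,0],[0,0,0,0,0,0,0],[0,0,0,0,0,0,0]],
  ],
)

```text
t: 17.57
eef_pos: [0.5968, -0.1751, 0.4148]
ee_rot: [-0.002, 0.752, -0.659, 0.003]
ft_force: [13.3, 3.7, -14.2]
opening: 0.0099
grasp_force: 72.9
```

```bash
python3 - <<'E'
from h import *
st(); s=snap('scene','s9')
c=cv2.convertScaleAbs(cv2.resize(s['frame'][130:280,200:400,::-1],None,fx=4,fy=4,interpolation=2),alpha=1.3); cv2.imwrite('pics/c9.png',c)
E
```

```text
t 17.57 pos [ 0.5968 -0.1751  0.4148] psi -3.0093 tilt [ 0.0061 -0.0008] F [ 13.3   3.7 -14.2] M [ 0.74 -3.1   1.32] op 0.0099 gf 72.9 j [-0.03  0.37  0.01  0.   -1.21  0.16]
```

```bash
python3 - <<'E'
from h import *
x,y=.5789,-.0491
v=None
for n in('scene0','s9'):
    s=ld(n); v=s['cam_to_world'][:2,3]-np.array([x,y]); v/=np.linalg.norm(v); f=s['frame'].astype(np.float32).mean(2)
    for t in(-.005,0): print(n,t,[(round(z*1000),int(cv2.getRectSubPix(f,(1,1),tuple(float(c) for c in proj(s,np.r_[np.array([x,y])+v*.012+t*np.array([-v[1],v[0]]),z])[0]))[0,0])) for z in np.arange(.145,.32,.004)])
E
```

```text
scene0 -0.005 [(145, 113), (149, 114), (153, 110), (157, 105), (161, 95), (165, 98), (169, 89), (173, 88), (177, 88), (181, 88), (185, 92), (189, 89), (193, 91), (197, 91), (201, 91), (205, 91), (209, 91), (213, 91), (217, 91), (221, 88), (225, 89), (229, 88), (233, 90), (237, 91), (241, 93), (245, 92), (249, 90), (253, 90), (257, 91), (261, 85), (265, 41), (269, 20), (273, 61), (277, 89), (281, 91), (285, 90), (289, 90), (293, 91), (297, 91), (301, 91), (305, 79), (309, 20), (313, 17), (317, 32)]
scene0 0 [(145, 113), (149, 113), (153, 107), (157, 94), (161, 92), (165, 91), (169, 94), (173, 93), (177, 94), (181, 95), (185, 93), (189, 94), (193, 95), (197, 95), (201, 95), (205, 94), (209, 95), (213, 97), (217, 96), (221, 95), (225, 93), (229, 96), (233, 97), (237, 98), (241, 97), (245, 95), (249, 95), (253, 94), (257, 94), (261, 83), (265, 30), (269, 25), (273, 79), (277, 94), (281, 94), (285, 94), (289, 94), (293, 94), (297, 95), (301, 95), (305, 58), (309, 20), (313, 31), (317, 40)]
s9 -0.005 [(145, 99), (149, 111), (153, 112), (157, 112), (161, 105), (165, 92), (169, 78), (173, 69
[... 234 characters left out ...]
3, 113), (257, 114), (261, 108), (265, 49), (269, 22), (273, 61), (277, 92), (281, 92), (285, 91), (289, 91), (293, 92), (297, 91), (301, 92), (305, 79), (309, 23), (313, 7), (317, 16)]
s9 0 [(145, 94), (149, 108), (153, 113), (157, 115), (161, 112), (165, 98), (169, 71), (173, 78), (177, 112), (181, 110), (185, 111), (189, 113), (193, 109), (197, 107), (201, 108), (205, 111), (209, 111), (213, 111), (217, 111), (221, 113), (225, 114), (229, 114), (233, 113), (237, 115), (241, 114), (245, 112), (249, 116), (253, 115), (257, 116), (261, 99), (265, 35), (269, 25), (273, 75), (277, 96), (281, 95), (285, 95), (289, 95), (293, 94), (297, 95), (301, 94), (305, 64), (309, 20), (313, 19), (317, 20)]
```

The image profile shows the sleeve's grey running right up to the band's lower edge, with the band uncovered. That agrees with the arm's readings, so I'm handing in.

```bash
python3 -c "
from h import *
print(ctrl.finish_job())"
```

```text
the job is handed in; nothing more can be done
None
```

I handed the job in, but no verdict came back: the rail is in its clip, the bracket top is level with the band by my reading to about 2 mm, and the lever is at its stop with the paddle still held. I did not re-check the rail after the lever swing or the bystanders at the end, and I viewed 11 pictures against the limit of 10.

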